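# Wedge the display plate off its felt rests

## Robot

A 6-joint arm with a two-finger parallel gripper is mounted at the origin on a cart in front of the work surface, level with it; the furniture and walls round the work are solid. World frame = base frame: x ahead of the robot, y to its left, z up, the work surface at z = 0. Lengths are in m, angles in rad, forces in N, time in s.
With the tool pointing down it reaches from about 0.35 to 0.975 m from the base axis. Payload 4.9 kg.
Tool frame: the origin (TCP) lies midway between the tips of the shut fingers; the grasp point (between the pads) lies 19 mm behind it; z points along the fingers, y is the line along which they close (so a half turn about z gives the same grasp; the last joint's range is limited). The gripper opens to 85 mm and grips with 20 to 120 N. Pads are 22 mm wide; open, the fingers measure 114 mm over their backs; the gripper's body (76 mm by 85 mm) begins 54 mm behind the grasp point. The pads swing forward as they close: fully open they stand 13 mm farther back than shut.
Start: joints at [-1.431, 0.053, 1.613, -0, 1.476, -0.119], TCP at [0.16, -0.604, 0.231] pointing down, gripper open.
Joint ranges: [-3.01, 3.01], [-1.01, 2.22], [0.06, 2.58], [-1.02, 4.17], [0.09, 2.62], [-3.14, 3.14]. Speed limits (rad/s): [2.57, 2.57, 3.14, 3.14, 3.14, 3.14].

## Interface

Orientations are given as a rotation vector (axis times angle).
In Python, from station import ctrl gives the robot as it stands. The module is installed in compiled form; this text tells all that it offers.
- The arm moves only by the shell command python3 -m handwheel 'ROWS' [OPENING] [FORCE]. ROWS is JSON, a list of rows, each a list of 2 entries, a list of its own where there are three numbers: the shift along the tool's x, y, z in cm, then the turn, a rotation vector about the tool's x, y, z in rad. In form: [[[tx, ty, tz], [ax, ay, az]], ...]. A call has 1 to 5 rows; each row is the pose to reach, as a shift and turn from the pose commanded when the call began, along the tool's axes at that moment; what a row does not reach only later rows make up. A row lasts 1/8 s, in which the tool goes at most 62.5 mm and 10.7 degrees, less where a joint would pass 70% of its speed; a pose out of reach is approached as far as the arm can. A call with a gripper value outside its range is refused whole. OPENING is the gripper's target within -1 to 1 (shut at 1, half-way at 0, fully open at -1), set as the call begins (- or left out, the last holds). The fingers move at their own pace and stop on an object; FORCE is the grip in N (left out, the last holds). Time passes only in rows, so rows that repeat a pose let the fingers close. It gives the time, the measured TCP pose, the force, the opening and the grip force at its end, in the units of the state.
- ctrl.get_obs(): the state, without advancing time (a new reading comes with each control period).
- ctrl.get_image(name): name is "side" or "top" or "wrist"; returns the picture (480x640x3 uint8, blue, green, red); there is no depth.
- ctrl.calibration(name): a dict with "fx", "fy", "cx", "cy" (pixels), "k1" (the pictures are not rectified: a ray, as slopes to the right and down, at radius r is drawn at 1 + k1 r^2 times it, then the intrinsics apply), "R" (3x3) and "t" (3): a world point X has camera coordinates R X + t. Camera axes: x right, y down, z forward; pixel columns grow to the right and rows downward; lengths in m; the calibration is good to about 2 mm. A picture is of the moment at which its call begins: read the wrist's pose just before it. calibration takes no time and is no camera call; for the wrist camera it gives the pose at the moment of the call.
- ctrl.finish_job(): hands the job in; it is judged then, once.
Trained networks look in the newest picture that a camera, given by its name, has taken for a name from the list of things; names that differ only in an ending like _2 or _b are one class to them, and where a whole thing is asked for, a point or a joint stands for the part that bears it (a point fixed in the world has none). Each returns a list of dicts, best first, with "score" (0 to 1); they miss things now and then, are a little off and sometimes report something else, mostly with a low value. They report only what shows in the picture. A call takes as long as a camera call. They do not tell look-alikes from the thing itself.
- ctrl.look_for(camera, query): "position" ([column, row] in pixels, amid what is visible of it).
- ctrl.landmark_of(camera, query): "position" ([column, row] in pixels: a listed point, or the origin of a listed thing).
The state is a dict: "t": time; "q": joint angles; "dq": joint speeds; "effort": joint torques, N m; "tool_pos": TCP position; "tool_rot": TCP orientation; "contact_force": force on the tool from outside, world axes, zero at the start; "wrist_torque": the same for the moment, N m; "opening": finger opening in m; "grip_force": force on a finger pad.
Only numpy, scipy, OpenCV 4.12 (cv2) and the standard library are available. Lean on these libraries where they do the work, as an engineer would, in place of code of your own. Each camera call takes 0.05 s, during which the arm holds its last target. There are 200 camera calls.

## Task

The felt rests under the hinged plate of the small display stand are due to be changed. Take the orange wedge by its upright tab, set it flat on the stand's front ledge, thin end towards the plate, and push it straight in under the middle of the plate's front edge (red line) until the plate has just lifted off its rests and its edge stands over the wedge's blue band. Finish while still gripping the wedge and keeping it pressed lightly on the ledge, so that the wedge alone holds the plate up; do not touch the plate with the gripper, pry it up high, shift the tin that stands on it, or disturb the tape coil and the thread spool.

Things in the scene. Friction and masses are not known exactly. Their poses are not given: they have to be found in the camera images.
- wedge: Loose orange wedge, 112 x 36 mm, 0.12 kg. Origin: on its underside below the centre of the grip tab; x to the thin end, z up. Upright tab 24 x 24 mm, top 62 mm above the underside; take it across y. Body from x = -15 to +97 mm, 20 mm thick up to x = 12, then sloping evenly (1 in 5) to 3 mm at the thin end. Blue band across the slope 37 to 57 mm behind the thin end.
- wedge_tip (a point): Middle of the wedge's thin edge, at its underside (97 mm from the wedge's origin along x).
- stand: Base board of the fixed display stand, light wood, 255 mm deep (x) x 200 mm wide (y), top 14 mm above the desk; origin at the centre of its underside; x points from the front to the plate's hinge at the back. Its front 100 mm is the bare ledge. Grey felt rests, 8 mm high, lie along its left and right under the plate; between them (148 mm) an 8 mm high slot is open to the front.
- mouth (a point): Fixed point on the ledge's top surface, under the middle of the plate's front edge; its axes are the stand's. With the wedge flat on the ledge and its thin end d mm past this point, the slope first meets the plate's edge at d = 25 mm, and then the edge rises 1 mm for each 5 mm of push.
- plate (a joint): Angle in rad of the white plate (140 mm deep, 200 wide, 10 thick, 0.5 kg, underside 22 mm above the desk when down; a red line marks the middle of its front edge) about its hinge at the far edge: 0 down on its rests, growing as the front edge rises (0.01 rad = 1.4 mm). It falls back under its own weight.
- button_tin: Loose round teal and white tin, 63 mm across, 32 mm high, standing on the plate towards the hinge; origin at the centre of its underside. Stays where it is.
- tape_coil: Loose yellow coil of tailor's tape, 50 mm across, 16 mm high, lying on the desk; a bystander.
- spool: Loose thread spool with lime green thread, 32 mm across, 44 mm high, standing on the desk; a bystander.
Mind the look-alikes: they are no part of the job. What is shaped like the wedge but turquoise is not meant.

How it is judged:
By the outcome, as a careful person would: the job done as asked, in the order asked, and still so for the second after the job is handed in, while the arm keeps its last pose, push and grip.
It also fails if it takes over 45 s, if anything falls off the work surface, if the arm or the gripper's body presses on something with over 40 N, if the wrist force passes 120 N, or if a joint passes its speed limit or range.

## Working session

There is one attempt and no reset: what is moved stays moved. The work goes in short steps, Python scripts to look and compute and a shell command to move; the robot and the scene stay as the last step left them, time stands still between calls to the robot, and variables do not carry over. Pictures are saved under pics/ and viewed, at most 10 in all, crops included, and the job is handed in when it is done.

```bash
mkdir -p pics
cat > h.py <<'E'
import numpy as np, cv2
from scipy.spatial.transform import Rotation as Ro
from station import ctrl
def cal(n):
    c=ctrl.calibration(n); return c,np.array(c["R"]),np.array(c["t"])
def ray(n,px):
    c,R,t=cal(n); d=np.array([(px[0]-c["cx"])/c["fx"],(px[1]-c["cy"])/c["fy"]]); u=d.copy()
    for _ in range(20): u=d/(1+c["k1"]*(u@u))
    return -R.T@t, R.T@np.array([u[0],u[1],1])
def onz(n,px,z):
    o,d=ray(n,px); return o+d*(z-o[2])/d[2]
def proj(n,X):
    c,R,t=cal(n); p=R@np.array(X)+t; u=p[:2]/p[2]; u=u*(1+c["k1"]*(u@u))
    return [c["fx"]*u[0]+c["cx"],c["fy"]*u[1]+c["cy"]]
E
python3 - <<'E'
from h import *
np.set_printoptions(precision=3,suppress=True)
o=ctrl.get_obs(); print(o)
for n in("top","side"):
    cv2.imwrite(f"pics/{n}0.png",ctrl.get_image(n))
    for q,z in(("wedge",0),("wedge_tip",0),("stand",0),("mouth",.014),("button_tin",.032),("tape_coil",0),("spool",0)):
        for r in ctrl.landmark_of(n,q)[:3]: print(n,q,round(r["score"],2),np.round(r["position"]),onz(n,r["position"],z))
print(ctrl.get_obs()["t"])
E
```

```text
{'t': 0.0, 'q': array([-1.431,  0.053,  1.614,  0.   ,  1.476, -0.119]), 'dq': array([0.002, 0.001, 0.001, 0.001, 0.   , 0.001]), 'effort': array([ -0.001, -39.369, -37.017,  -0.   ,   0.007,  -0.   ]), 'tool_pos': array([ 0.16 , -0.604,  0.23 ]), 'tool_rot': array([-3.113, -0.405,  0.   ]), 'contact_force': array([-0.898,  0.254,  0.517]), 'wrist_torque': array([-0.043,  0.024, -0.007]), 'grip_force': 0.0, 'opening': 0.0852897386440104}
top wedge 0.83 [386. 252.] [ 0.52  -0.055  0.   ]
top wedge 0.8 [430. 289.] [ 0.44  -0.148  0.   ]
top wedge_tip 0.75 [394. 210.] [ 0.61  -0.076  0.   ]
top wedge_tip 0.63 [472. 266.] [ 0.488 -0.238  0.   ]
top stand 0.74 [202. 228.] [0.575 0.331 0.   ]
top mouth 0.35 [399. 211.] [ 0.605 -0.083  0.014]
top button_tin 0.71 [384. 253.] [ 0.515 -0.048  0.032]
top button_tin 0.58 [217. 204.] [0.621 0.295 0.032]
top tape_coil 0.7 [304. 312.] [0.397 0.117 0.   ]
top spool 0.63 [318. 239.] [0.55  0.086 0.   ]
side wedge 0.82 [313. 346.] [ 0.44  -0.149  0.   ]
side wedge 0.58 [340. 305.] [ 0.516 -0.056  0.   ]
side wedge_tip 0.81 [375. 377.] [ 0.489 -0.24  -0.   ]
side wedge_tip 0.63 [402. 303.] [ 0.61  -0.084  0.   ]
side stand 0.56 [294. 215.] [0.573 0.35  0.   ]
side stand 0.49 [340. 304.] [ 0.517 -0.055  0.   ]
side stand 0.42 [322. 205.] [0.653 0.391 0.   ]
side mouth 0.71 [288. 216.] [0.545 0.31  0.014]
side mouth 0.43 [342. 302.] [ 0.514 -0.072  0.014]
side mouth 0.19 [324. 208.] [0.636 0.333 0.014]
side button_tin 0.7 [325. 207.] [0.624 0.293 0.032]
side tape_coil 0.6 [244. 270.] [0.404 0.114 0.   ]
side spool 0.66 [326. 265.] [0.546 0.084 0.   ]
0.8
```

View pics/top0.png

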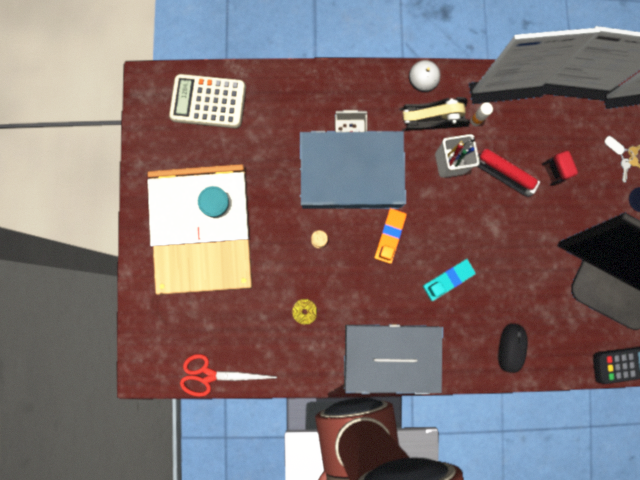

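View pics/side0.png

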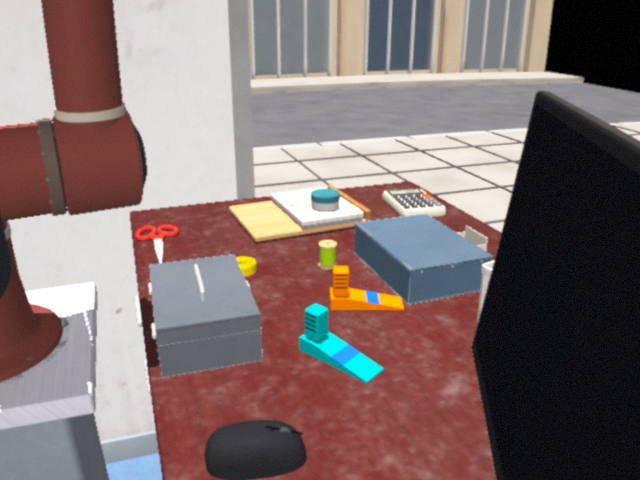

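Candidates for the wedge: orange wedge at top (386,252)/side (340,305), turquoise look-alike at top (430,289)/side (313,346), and an orange hinge strip at top (195,171). By the description I choose the orange one at (386,252). The stand's ledge spans (157,293)–(251,288), with the plate edge at row ~242 and the red line at (198,235).

Run:
```python
from h import *
np.set_printoptions(precision=4,suppress=True)
im=cv2.imread("pics/top0.png")
a=cv2.resize(im[155:305,140:260],None,fx=4,fy=4,interpolation=cv2.INTER_CUBIC)
b=cv2.resize(im[200:275,365:415],None,fx=6,fy=6,interpolation=cv2.INTER_CUBIC)
b=cv2.copyMakeBorder(b,0,600-b.shape[0],0,0,cv2.BORDER_CONSTANT)
cv2.imwrite("pics/crop.png",np.hstack([a,b]))
hsv=cv2.cvtColor(im,cv2.COLOR_BGR2HSV)
m=cv2.inRange(hsv,(15,60,150),(30,200,255)); m[:225]=0;m[:,260:]=0;m[300:]=0
m=cv2.morphologyEx(m,cv2.MORPH_OPEN,np.ones((3,3)))
c=max(cv2.findContours(m,0,1)[0],key=cv2.contourArea)
bx=cv2.boxPoints(cv2.minAreaRect(c));print("ledge",bx);print(np.array([onz("top",p,.014) for p in bx]))
m=cv2.inRange(hsv,(0,0,180),(180,40,255)); m[:160]=0;m[255:]=0;m[:,260:]=0;m[:,:140]=0
c=max(cv2.findContours(m,0,1)[0],key=cv2.contourArea)
bx=cv2.boxPoints(cv2.minAreaRect(c));print("plate",bx);print(np.array([onz("top",p,.032) for p in bx]))
m=cv2.inRange(hsv,(5,180,120),(16,255,255)); m[:200]=0;m[:,:370]=0;m[:,420:]=0;m[275:]=0
m|=cv2.inRange(hsv,(105,150,100),(125,255,255))*(np.indices(m.shape)[0]>215).astype('u1')*(abs(np.indices(m.shape)[1]-392)<20).astype('u1')
m[275:]=0
c=max(cv2.findContours(m,0,1)[0],key=cv2.contourArea)
bx=cv2.boxPoints(cv2.minAreaRect(c));print("wedge",bx);print(np.array([onz("top",p,.005) for p in bx]))
```

```text
ledge [[151.7767 245.8731]
 [248.2132 238.9848]
 [251.6599 287.2386]
 [155.2233 294.1269]]
[[0.5375 0.4333 0.014 ]
 [0.5496 0.2317 0.014 ]
 [0.4496 0.2249 0.014 ]
 [0.4372 0.4251 0.014 ]]
plate [[145.4624 178.0703]
 [243.4189 171.4292]
 [247.984  238.7638]
 [150.0275 245.4049]]
[[0.6776 0.4444 0.032 ]
 [0.6884 0.2398 0.032 ]
 [0.5482 0.2304 0.032 ]
 [0.5368 0.4324 0.032 ]]
wedge [[382.5 231.5]
 [384.6 225.2]
 [400.8 230.6]
 [398.7 236.9]]
[[ 0.563  -0.0488  0.005 ]
 [ 0.5763 -0.0536  0.005 ]
 [ 0.5645 -0.0876  0.005 ]
 [ 0.5512 -0.0828  0.005 ]]
```

View pics/crop.png

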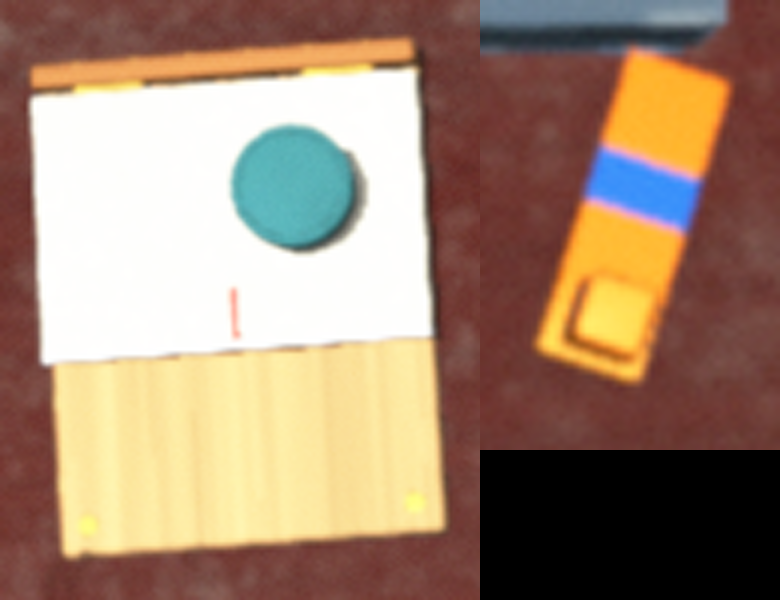

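The crop confirms the pick: it shows the orange wedge with its blue band and tab, lying at about (386,252). The stand yaw is about 0.062 and the mouth is at about (0.543,0.331). Next I compute the approach.

```bash
cat >> h.py <<'E'
def go(x,y,z,yaw,frm=None):
    """tool shift (cm) and turn for a tool-down target, from the present pose (or frm=(x,y,z,yaw))"""
    D=lambda a:Ro.from_euler('z',a)*Ro.from_euler('x',np.pi)
    if frm is None:
        o=ctrl.get_obs(); p=o["tool_pos"]; R=Ro.from_rotvec(o["tool_rot"])
    else: p=np.array(frm[:3]); R=D(frm[3])
    s=R.inv().apply(np.array([x,y,z])-p)*100; t=(R.inv()*D(yaw)).as_rotvec()
    return np.round(s,2),np.round(t,3)
E
python3 - <<'E'
from h import *
a=(.36,-.30,.27,0.0); print(go(*a)); print(go(.47,-.04,.23,-.3,a))
E
```

```text
(array([ 27.13, -24.29,  -3.87]), array([0.   , 0.   , 0.259]))
(array([ 11., -26.,   4.]), array([-0. , -0. ,  0.3]))
```

```bash
python3 -m handwheel '[[[4.2,-3.8,-0.8],[0,0,0.05]],[[8.4,-7.6,-1.6],[0,0,0.1]],[[12.6,-11.4,-2.4],[0,0,0.15]],[[16.8,-15.2,-3.2],[0,0,0.2]],[[21,-19,-4],[0,0,0.26]]]' -1 40
python3 - <<'E'
from h import *
print(go(.47,-.04,.23,-.3))
E
```

```text
t: 1.42
tool_pos: [0.315, -0.3652, 0.2718]
tool_rot: [3.141, -0.006, 0.001]
contact_force: [0.3, -0.6, 0.2]
opening: 0.0851
grip_force: 0.0
(array([ 15.38, -32.58,   4.17]), array([ 0.   , -0.001,  0.296]))
```

```bash
python3 -m handwheel '[[[2.6,-5.4,0.5],[0,0,0.05]],[[5.2,-10.8,1.2],[0,0,0.1]],[[7.8,-16.2,2],[0,0,0.15]],[[10.4,-21.6,2.8],[0,0,0.2]],[[13,-27,3.5],[0,0,0.25]]]'; python3 -m handwheel '[[[1,-5.5,0.5],[0,0,0.05]],[[1,-5.5,0.5],[0,0,0.05]]]'
python3 - <<'E'
from h import *
np.set_printoptions(precision=4,suppress=True)
cv2.imwrite("pics/w1.png",ctrl.get_image("wrist"))
for q,z in(("wedge",0),("wedge_tip",0)):
    for r in ctrl.landmark_of("wrist",q)[:2]: print(q,round(r["score"],2),np.round(r["position"]),onz("wrist",r["position"],z))
print(ctrl.get_obs()["tool_pos"])
E
```

```text
t: 2.05
tool_pos: [0.4452, -0.0951, 0.2364]
tool_rot: [3.116, -0.396, 0.002]
contact_force: [0.1, -0.4, -0.2]
opening: 0.0855
grip_force: 0.0
t: 2.3
tool_pos: [0.4685, -0.0429, 0.2308]
tool_rot: [-3.107, 0.462, 0.001]
contact_force: [-0.7, -0.5, 1.0]
opening: 0.0853
grip_force: 0.0
wedge 0.89 [440. 188.] [ 0.4368 -0.1548  0.    ]
wedge 0.58 [312. 139.] [ 0.5154 -0.0539  0.    ]
wedge_tip 0.84 [318.  18.] [ 0.6054 -0.0888  0.    ]
wedge_tip 0.64 [524. 107.] [ 0.4855 -0.2395  0.    ]
[ 0.4679 -0.0466  0.2314]
```

View pics/w1.png

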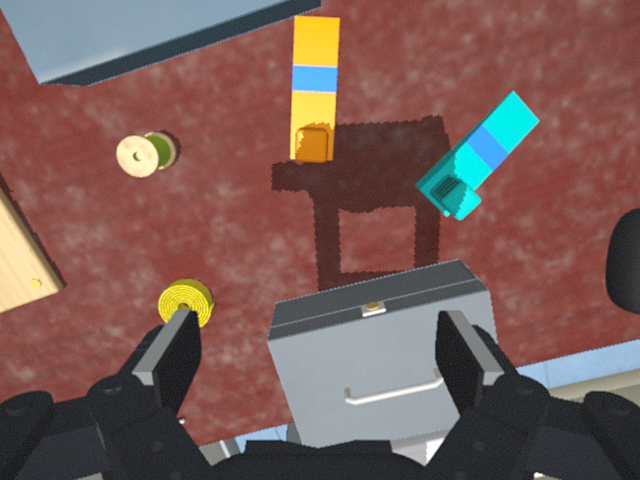

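The wrist view shows the orange wedge upright in the picture, thin end at (318,16) and tab at (312,145). The turquoise one is at (470,160).

Run:
```python
from h import *
np.set_printoptions(precision=4,suppress=True)
im=cv2.imread("pics/w1.png");hsv=cv2.cvtColor(im,cv2.COLOR_BGR2HSV)
m=cv2.inRange(hsv,(5,150,90),(25,255,255))|cv2.inRange(hsv,(100,120,120),(125,255,255))
m[:, :280]=0;m[:,350:]=0;m[175:]=0
c=max(cv2.findContours(m,0,1)[0],key=cv2.contourArea)
# model fit: silhouette of body+tab projected, IoU maximised
P=[(x,y,z) for y in(-.018,.018) for x,z in((-.015,0),(-.015,.02),(.012,.02),(.097,.003),(.097,0))]
T=[(x,y,z) for x in(-.012,.012) for y in(-.012,.012) for z in(.02,.062)]
def sil(v):
    r=Ro.from_euler('z',v[2]); o=np.zeros((480*4,640*4),np.uint8)
    for S in(P,T):
        q=np.array([proj("wrist",r.apply(p)+[v[0],v[1],0]) for p in S])
        cv2.fillPoly(o,[cv2.convexHull(np.int32(np.round((q+.5)*4)))],255)
    return cv2.resize(o,(640,480),interpolation=cv2.INTER_AREA)/255.
M=cv2.drawContours(np.zeros_like(m),[c],-1,255,-1)/255.
f=lambda v:abs(sil(v)-M).sum()
from scipy.optimize import minimize
r=minimize(f,[.516,-.054,-.33],method="Nelder-Mead",options=dict(initial_simplex=[[.516,-.054,-.33],[.522,-.054,-.33],[.516,-.048,-.33],[.516,-.054,-.28]],maxiter=70))
print(r.x,r.fun,M.sum())
x,y,a=r.x; print(go(x,y,.10,a)); print(ctrl.get_obs()["tool_rot"])
```

```text
[ 0.5159 -0.0585 -0.3065] 4266.725490196078 2247.0
(array([ 4.93, -0.29, 13.14]), array([ 0.001, -0.   ,  0.005]))
[ 3.1055 -0.4714  0.0001]
```

Run:
```python
from h import *
from scipy.optimize import minimize
np.set_printoptions(precision=4,suppress=True)
im=cv2.imread("pics/w1.png");hsv=cv2.cvtColor(im,cv2.COLOR_BGR2HSV)
m=cv2.inRange(hsv,(8,130,100),(28,255,255))|cv2.inRange(hsv,(98,100,150),(128,255,255))
m[:, :280]=0;m[:,350:]=0;m[175:]=0;m[:10]=0
M=cv2.morphologyEx(m,cv2.MORPH_CLOSE,np.ones((7,7)))/255.
P=[(x,y,z) for y in(-.018,.018) for x,z in((-.015,0),(-.015,.02),(.012,.02),(.097,.003),(.097,0))]
T=[(x,y,z) for x in(-.012,.012) for y in(-.012,.012) for z in(.02,.062)]
def sil(v):
    r=Ro.from_euler('z',v[2]); o=np.zeros((480*4,640*4),np.uint8)
    for S in(P,T):
        q=np.array([proj("wrist",r.apply(p)+[v[0],v[1],0]) for p in S])
        cv2.fillPoly(o,[cv2.convexHull(np.int32(np.round((q+.5)*4)))],255)
    return cv2.resize(o,(640,480),interpolation=cv2.INTER_AREA)/255.
f=lambda v:abs(sil(v)-M).sum()
r=minimize(f,[.516,-.054,-.33],method="Nelder-Mead",options=dict(initial_simplex=[[.516,-.054,-.33],[.522,-.054,-.33],[.516,-.048,-.33],[.516,-.054,-.28]],maxiter=70))
print(r.x,r.fun,M.sum(),sil(r.x).sum())
x,y,a=r.x; print(go(x,y,.10,a),go(x,y,.024,a))
```

```text
[ 0.5156 -0.0549 -0.3485] 294.9921568627451 6623.0 6348.274509803921
(array([ 4.8 , -0.63, 13.14]), array([ 0.001, -0.   ,  0.047])) (array([ 4.79, -0.63, 20.74]), array([ 0.001, -0.   ,  0.047]))
```

```bash
python3 -m handwheel '[[[1.2,-0.2,3.3],[0,0,0.02]],[[3,-0.4,8],[0,0,0.04]],[[4.8,-0.6,12.5],[0,0,0.045]],[[4.8,-0.6,13],[0,0,0.045]]]'
python3 - <<'E'
from h import *
np.set_printoptions(precision=4,suppress=True)
cv2.imwrite("pics/w2.png",ctrl.get_image("wrist"))
print(ctrl.get_obs()["tool_pos"],go(.5156,-.0549,.024,-.348))
for r in ctrl.landmark_of("side","wedge")[:0]: pass
E
```

```text
t: 2.95
tool_pos: [0.5131, -0.0558, 0.0976]
tool_rot: [-3.094, 0.545, 0.012]
contact_force: [-0.6, 0.3, -0.6]
opening: 0.0852
grip_force: 0.0
[ 0.514  -0.0557  0.0994] (array([ 0.16, -0.14,  7.54]), array([ 0.001,  0.005, -0.001]))
```

View pics/w2.png

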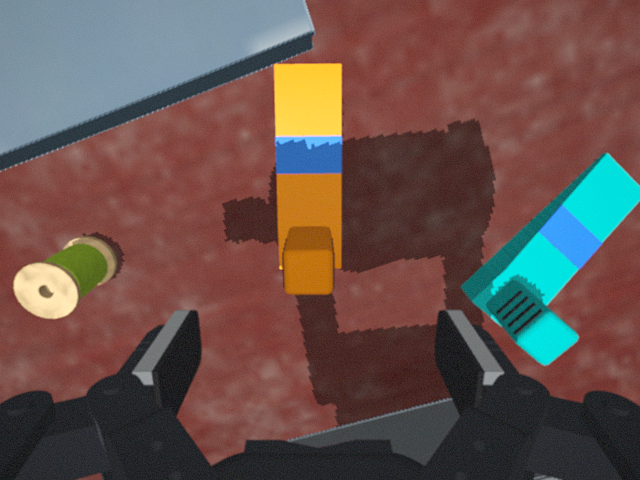

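The view shows the tab at (310,262), centred between the fingers (165…475), with the wedge vertical and so aligned. The turquoise wedge and the spool are clear. Descending.

```bash
python3 -m handwheel '[[[0.15,-0.1,3],[0,0,0]],[[0.15,-0.1,6],[0,0,0]],[[0.15,-0.1,7.4],[0,0,0]],[[0.15,-0.1,7.4],[0,0,0]]]'; python3 -m handwheel '[[[0,0,0],[0,0,0]],[[0,0,0],[0,0,0]],[[0,0,0],[0,0,0]],[[0,0,0],[0,0,0]],[[0,0,0],[0,0,0]]]' 1 50;  python3 -m handwheel '[[[0,0,0],[0,0,0]],[[0,0,0],[0,0,0]],[[0,0,0],[0,0,0]]]'
```

```text
t: 3.55
tool_pos: [0.5175, -0.0545, 0.0281]
tool_rot: [3.094, -0.542, 0.001]
contact_force: [0.2, 0.1, -0.2]
opening: 0.0857
grip_force: 0.0
t: 4.18
tool_pos: [0.518, -0.0543, 0.028]
tool_rot: [3.095, -0.541, 0.002]
contact_force: [0.0, 0.3, 4.2]
opening: 0.0231
grip_force: 49.5
t: 4.55
tool_pos: [0.5179, -0.0543, 0.028]
tool_rot: [3.095, -0.541, 0.002]
contact_force: [-0.7, 0.3, 4.4]
opening: 0.0231
grip_force: 49.7
```

```bash
python3 -m handwheel '[[[0,0,-3],[0,0,0]],[[0,0,-7],[0,0,0]],[[0,0,-11],[0,0,0]],[[0,0,-12],[0,0,0]],[[0,0,-12],[0,0,0]]]'
python3 - <<'E'
from h import *
print(ctrl.get_obs()["opening"],go(.4312,.3246,.148,.062))
E
```

```text
t: 5.18
tool_pos: [0.5171, -0.0542, 0.1465]
tool_rot: [3.095, -0.541, -0.001]
contact_force: [-0.3, 0.0, -1.8]
opening: 0.0234
grip_force: 49.2
0.0234120229090728 (array([-20.93, -32.71,  -0.14]), array([-0.   ,  0.001, -0.408]))
```

```bash
python3 -m handwheel '[[[-1.5,-2.4,0],[0,0,-0.03]],[[-4,-6.2,0],[0,0,-0.08]],[[-7,-11,0],[0,0,-0.14]],[[-10,-15.7,0],[0,0,-0.2]],[[-12,-18.8,0],[0,0,-0.24]]]'
python3 - <<'E'
from h import *
print(ctrl.get_obs()["opening"],go(.4312,.3246,.148,.062))
E
```

```text
t: 5.8
tool_pos: [0.4658, 0.165, 0.1441]
tool_rot: [3.136, -0.162, -0.008]
contact_force: [-0.0, -0.1, -1.0]
opening: 0.0232
grip_force: 49.2
0.02318226881165571 (array([ -5.09, -15.52,  -0.39]), array([ 0.001,  0.005, -0.165]))
```

```bash
python3 -m handwheel '[[[-1.4,-4.3,0],[0,0,-0.05]],[[-2.8,-8.6,0],[0,0,-0.1]],[[-4.2,-12.5,0],[0,0,-0.14]],[[-5,-15,0],[0,0,-0.165]],[[-5,-15.3,0],[0,0,-0.165]]]'; python3 -m handwheel '[[[0,0,0],[0,0,0]],[[0,0,0],[0,0,0]]]'
python3 - <<'E'
from h import *
np.set_printoptions(precision=4,suppress=True)
for n in ("wrist","top"):
  cv2.imwrite(f"pics/{n}3.png",ctrl.get_image(n))
  for q,z in(("mouth",.014),("wedge_tip",.12),("wedge",.12)):
    for r in ctrl.landmark_of(n,q)[:2]: print(n,q,round(r["score"],2),np.round(r["position"]),onz(n,r["position"],z))
o=ctrl.get_obs();print(o["tool_pos"],o["tool_rot"],o["contact_force"])
E
```

```text
t: 6.42
tool_pos: [0.4328, 0.3212, 0.1442]
tool_rot: [3.138, 0.096, -0.007]
contact_force: [0.4, -0.4, -1.4]
opening: 0.0232
grip_force: 49.3
t: 6.68
tool_pos: [0.4348, 0.3197, 0.1465]
tool_rot: [3.139, 0.09, -0.002]
contact_force: [-0.2, -0.2, -0.9]
opening: 0.0235
grip_force: 49.3
wrist mouth 0.78 [309.  54.] [0.5418 0.333  0.014 ]
wrist wedge_tip 0.68 [313.  63.] [0.5282 0.3288 0.12  ]
wrist wedge 0.97 [317. 290.] [0.4325 0.3218 0.12  ]
top mouth 0.96 [200. 244.] [0.5413 0.332  0.014 ]
top wedge_tip 0.63 [190. 244.] [0.5303 0.3327 0.12  ]
top wedge_tip 0.56 [472. 265.] [ 0.4831 -0.206   0.12  ]
top wedge 0.97 [429. 287.] [ 0.4431 -0.1208  0.12  ]
[0.4349 0.3206 0.1475] [-3.1401 -0.0918 -0.0004] [ 0.4512  0.184  -0.7386]
```

View pics/wrist3.png

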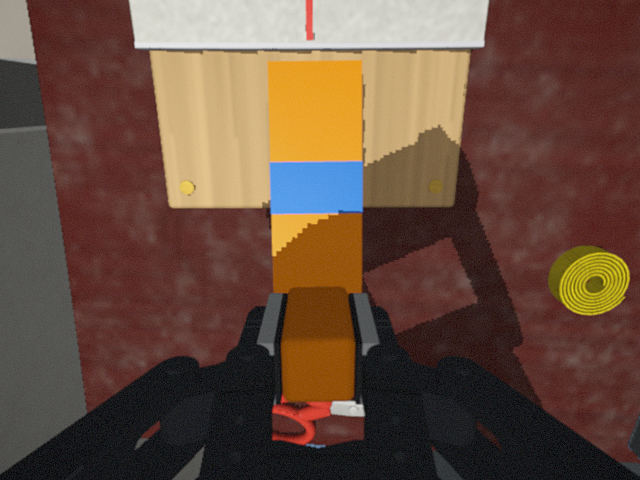

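The wedge is held straight in the gripper: thin edge (269..362,62), band front at row 162. The plate edge runs (135,48)–(485,46), with the red line at (310,40).

Run:
```python
from h import *
np.set_printoptions(precision=4,suppress=True)
o=ctrl.get_obs();u=o["tool_pos"][2]-.028; R=Ro.from_rotvec(o["tool_rot"]); tx=R.apply([1,0,0]); print("tool",o["tool_pos"],np.arctan2(tx[1],tx[0]),tx)
g=lambda px,z:onz("wrist",px,z)[:2]
tip=(g((269,62),u+.003)+g((362.5,62),u+.003))/2
bf=(g((270.5,162),u+.0104)+g((363,162),u+.0104))/2
bb=(g((271,213.5),u+.0144)+g((363,213.5),u+.0144))/2
print("tip",tip,"w",np.linalg.norm(g((269,62),u+.003)-g((362.5,62),u+.003)))
d=tip-bb; print("dir",np.arctan2(d[1],d[0]),np.linalg.norm(d),np.linalg.norm(tip-bf))
print("origin",tip-.097*d/np.linalg.norm(d))
a,b=g((135,48),.022),g((485,46.5),.022); e=a-b; print("plate edge bottom",a,b,(a+b)/2,"yaw",np.arctan2(-e[0],e[1]),np.linalg.norm(e))
a,b=g((167,208),.014),g((456,208),.014); e=a-b; m=(a+b)/2;print("ledge front",a,b,m,np.arctan2(-e[0],e[1]))
print("red",g((311.5,39),.032),g((308,0),.032))
```

```text
tool [0.4349 0.3206 0.1475] 0.058458003257818636 [0.9983 0.0584 0.0003]
tip [0.5282 0.3283] w 0.03531738816215684
dir 0.06718435971616517 0.05607595529738303 0.03640262717301908
origin [0.4314 0.3218]
plate edge bottom [0.5376 0.4373] [0.5508 0.2289] [0.5442 0.3331] yaw 0.06327462909344482 0.20881640332121598
ledge front [0.4378 0.4273] [0.4497 0.2264] [0.4437 0.3268] 0.059036507510151257
red [0.5479 0.3323] [0.5672 0.3353]
```

```bash
python3 -m handwheel '[[[0,-0.2,2.5],[0,0,0]],[[0,-0.3,5.5],[0,0,0]],[[0,-0.3,8.5],[0,0,0]],[[0,-0.3,9.8],[0,0,0]],[[0,-0.3,10],[0,0,0]]]'; python3 -m handwheel '[[[0,0,0],[0,0,0]],[[0,0,0],[0,0,0]]]'
python3 - <<'E'
from h import *
np.set_printoptions(precision=4,suppress=True)
for n in ("wrist","side","top"):
  cv2.imwrite(f"pics/{n}4.png",ctrl.get_image(n))
  for q,z in(("mouth",.014),("wedge_tip",.018),("wedge",.018)):
    for r in ctrl.landmark_of(n,q)[:1]: print(n,q,round(r["score"],2),np.round(r["position"]),onz(n,r["position"],z))
o=ctrl.get_obs();print(o["tool_pos"],o["tool_rot"],o["contact_force"])
a=cv2.imread("pics/wrist4.png"); s=cv2.imread("pics/side4.png")[150:300,200:400]
cv2.imwrite("pics/c4.png",np.hstack([cv2.resize(a[:300,130:490],None,fx=1.1,fy=1.1),cv2.resize(s,(400,330),interpolation=2)]))
E
```

```text
t: 7.7
tool_pos: [0.4342, 0.3236, 0.0467]
tool_rot: [3.14, 0.092, -0.002]
contact_force: [0.7, 0.0, -1.7]
opening: 0.0234
grip_force: 49.4
t: 7.95
tool_pos: [0.4356, 0.3243, 0.0488]
tool_rot: [-3.139, -0.092, -0.004]
contact_force: [-0.0, -0.6, -0.3]
opening: 0.0233
grip_force: 49.4
wrist mouth 0.84 [317.  28.] [0.5417 0.3323 0.014 ]
wrist wedge_tip 0.75 [314.  61.] [0.5293 0.3327 0.018 ]
wrist wedge 0.73 [315. 290.] [0.4314 0.3263 0.018 ]
side wedge_tip 0.78 [374. 376.] [ 0.478 -0.259  0.018]
side wedge 0.67 [319. 348.] [ 0.4363 -0.1813  0.018 ]
top mouth 0.94 [199. 241.] [0.5466 0.3341 0.014 ]
top wedge_tip 0.92 [471. 264.] [ 0.4905 -0.2319  0.018 ]
top wedge 0.63 [430. 288.] [ 0.4437 -0.1427  0.018 ]
[0.4346 0.3238 0.0473] [ 3.1402  0.0924 -0.0001] [ 0.7364  0.8132 -1.2022]
```

View pics/c4.png

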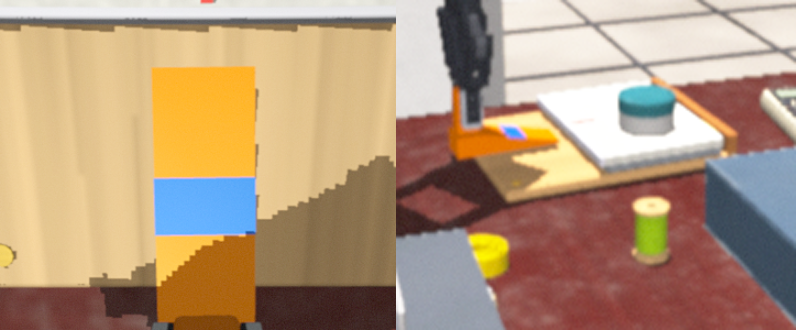

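Crop: tip at px (315.5,61), red line at px col ≈319, row ≈0, plate's lower edge at row ≈20. The side view shows the wedge just above the ledge.

Run:
```python
from h import *
np.set_printoptions(precision=4,suppress=True)
im=cv2.imread("pics/wrist4.png").astype(int)
red=(im[:8,250:400,2]-im[:8,250:400,1]>60); ys,xs=np.nonzero(red); print("red px",xs.mean()+250 if len(xs) else None,ys.min(),ys.max())
g=lambda px,z:onz("wrist",px,z)[:2]
R=lambda v:np.array([v[0]*np.cos(.062)+v[1]*np.sin(.062),-v[0]*np.sin(.062)+v[1]*np.cos(.062)])
o=ctrl.get_obs();u=o["tool_pos"][2]-.028
gray=im.sum(2)
tip=(g((269,61),u+.003)+g((362.5,61),u+.003))/2
rd=g((xs.mean()+250,ys.mean()),.032)
m=g((319,20),.022)
print(tip,rd,m,"red-tip in stand frame",R(rd-tip),"edge-tip",R(m-tip))
hsv=cv2.cvtColor(im.astype('u1'),cv2.COLOR_BGR2HSV)
for r in(64,100,140,180,200): 
    k=(hsv[r,:,1]>170)&(hsv[r,:,2]>90); k[:240]=0;k[390:]=0; c=np.nonzero(k)[0]; print(r,c.min(),c.max())
print([tuple(im[r,200]) for r in range(4,34,3)])
```

```text
red px 317.5 0 2
[0.5282 0.3315] [0.546  0.3319] [0.542  0.3311] red-tip in stand frame [ 0.0178 -0.0007] edge-tip [ 0.0138 -0.0012]
64 268 360
100 269 361
140 270 361Traceback (most recent call last):
  File "<stdin>", line 15, in <module>
    return umr_minimum(a, axis, None, out, keepdims, initial, where)
ValueError: zero-size array to reduction operation minimum which has no identity
```

```bash
python3 -m handwheel '[[[0,0.05,0.2],[0,0,0]],[[0,0.05,0.35],[0,0,0]],[[0,0.05,0.45],[0,0,0]],[[0,0.05,0.45],[0,0,0]]]'
python3 - <<'E'
from h import *
np.set_printoptions(precision=4,suppress=True)
im=ctrl.get_image("wrist"); cv2.imwrite("pics/w5.png",im)
o=ctrl.get_obs();print(o["tool_pos"],o["contact_force"],o["wrist_torque"])
hsv=cv2.cvtColor(im,cv2.COLOR_BGR2HSV)
g=lambda px,z:onz("wrist",px,z)[:2]
E=[]
for c in list(range(80,240,20))+list(range(400,570,20)):
    k=np.nonzero((hsv[:80,c,1]>70)&(hsv[:80,c,2]>170))[0]  # wood start
    if len(k): E.append((c,k.min()))
print(E)
W=np.array([g(e,.014) for e in E]); p=np.polyfit(W[:,1],W[:,0],1); print("wood/plate-shadow line yaw",-p[0])
A=np.array([g((c,np.nonzero((hsv[200:400,c,2]<110)&(hsv[200:400,c,1]>110))[0].min()+200),.014) for c in range(100,240,20)]);print("front L",-np.polyfit(A[:,1],A[:,0],1)[0])
E
```

```text
t: 9.05
tool_pos: [0.4345, 0.3233, 0.0427]
tool_rot: [3.14, 0.092, -0.0]
contact_force: [-0.2, 0.7, -0.5]
opening: 0.0232
grip_force: 49.4
[0.4346 0.3233 0.0427] [-0.8362 -0.3619 -1.5665] [-0.0429 -0.0042 -0.0273]
[(80, np.int64(17)), (100, np.int64(19)), (120, np.int64(20)), (140, np.int64(16)), (160, np.int64(18)), (180, np.int64(19)), (200, np.int64(20)), (220, np.int64(22)), (400, np.int64(19)), (420, np.int64(17)), (440, np.int64(18)), (460, np.int64(19)), (480, np.int64(21)), (500, np.int64(16)), (520, np.int64(16)), (540, np.int64(18)), (560, np.int64(19))]
wood/plate-shadow line yaw 0.060732933688844866
front L 0.11126288303698037
```

```bash
python3 -m handwheel '[[[0,0,0.07],[0,0,0]],[[0,0,0.07],[0,0,0]]]'; python3 -m handwheel '[[[0,0,0.05],[0,0,0]],[[0,0,0.05],[0,0,0]]]';python3 -m handwheel '[[[0,0,0.05],[0,0,0]],[[0,0,0.05],[0,0,0]]]'
```

```text
t: 9.35
tool_pos: [0.4347, 0.3233, 0.0421]
tool_rot: [-3.14, -0.092, -0.0]
contact_force: [-0.6, -0.1, -1.2]
opening: 0.0234
grip_force: 49.4
t: 9.6
tool_pos: [0.4347, 0.3234, 0.042]
tool_rot: [-3.14, -0.092, -0.0]
contact_force: [-2.4, -1.0, 2.5]
opening: 0.0234
grip_force: 49.7
t: 9.85
tool_pos: [0.4348, 0.3234, 0.042]
tool_rot: [3.14, 0.092, -0.0]
contact_force: [-3.9, -1.4, 6.0]
opening: 0.0235
grip_force: 50.2
```

```bash
python3 -m handwheel '[[[0.6,0,0],[0,0,0]],[[1.2,0,0],[0,0,0]],[[1.8,0,0],[0,0,0]],[[2.4,0,0],[0,0,0]],[[2.8,0,0],[0,0,0]]]'; python3 -m handwheel '[[[0.3,0,0],[0,0,0]],[[0.6,0,0],[0,0,0]],[[0.6,0,0],[0,0,0]]]'
python3 - <<'E'
from h import *
np.set_printoptions(precision=4,suppress=True)
n="wrist"; im=ctrl.get_image(n); cv2.imwrite("pics/w6.png",im)
o=ctrl.get_obs();print(o["tool_pos"],o["contact_force"],o["wrist_torque"])
for r in ctrl.landmark_of("side","mouth")[:1]+ctrl.landmark_of("top","mouth")[:1]: print(r)
cv2.imwrite("pics/c6.png",np.vstack([im[:230],cv2.resize(ctrl.get_image("side")[170:260,220:390],(640,339),interpolation=2)]))
E
```

```text
t: 10.48
tool_pos: [0.4629, 0.3254, 0.042]
tool_rot: [-3.14, -0.092, 0.0]
contact_force: [-4.7, 0.1, 6.6]
opening: 0.0231
grip_force: 50.2
t: 10.85
tool_pos: [0.4692, 0.3258, 0.042]
tool_rot: [-3.139, -0.092, -0.002]
contact_force: [-1.7, -0.2, 4.6]
opening: 0.0231
grip_force: 50.1
[0.4692 0.3257 0.042 ] [-2.3671 -0.5212  4.3859] [-0.0596  0.2865 -0.0243]
{'position': [199.0, 241.0], 'score': 0.94}
```

View pics/c6.png

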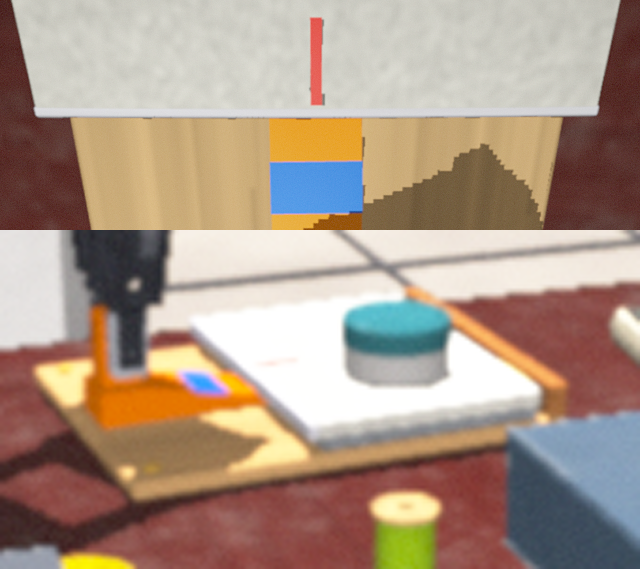

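The wedge is under the plate, with its centre (316,140) in line with the red line (316,105). The plate's lower edge is at row 117, the band front at 162.

```bash
cat > d.py <<'E'
from h import *
import sys
def dd(edge,bf,lift=0):
    g=lambda px,z:onz("wrist",px,z)[:2]
    x=np.array([np.cos(.061),np.sin(.061)])
    e=g((317,edge),.022+lift)@x; b=g((317,bf),.014+.0104)@x
    return 37-(b-e)*-1000 if 0 else 37+(b-e)*1000
print(dd(*map(float,sys.argv[1:])))
E
python3 d.py 117 162; python3 d.py 116 162; python3 d.py 119 162
```

```text
20.27125976101437
19.90574193336566
21.004021332362978
```

```bash
python3 -m handwheel '[[[0.25,0,0],[0,0,0]],[[0.5,0,0],[0,0,0]]]'; python3 -m handwheel '[[[0.2,0,0],[0,0,0]],[[0.4,0,0],[0,0,0]]]'; python3 -m handwheel '[[[0.2,0,0],[0,0,0]],[[0.4,0,0],[0,0,0]]]';python3 -m handwheel '[[[0.2,0,0],[0,0,0]],[[0.4,0,0],[0,0,0]],[[0.4,0,0],[0,0,0]]]'
python3 - <<'E'
from h import *
im=ctrl.get_image("wrist"); cv2.imwrite("pics/w7.png",im)
hsv=cv2.cvtColor(im,cv2.COLOR_BGR2HSV)
for c in(290,305,340,350): print([tuple(int(v) for v in hsv[r,c]) for r in range(140,226,4)])
E
```

```text
t: 11.3
tool_pos: [0.4736, 0.326, 0.042]
tool_rot: [-3.14, -0.092, 0.0]
contact_force: [-4.7, -0.4, 6.7]
opening: 0.0238
grip_force: 50.5
t: 11.55
tool_pos: [0.4758, 0.3262, 0.042]
tool_rot: [3.14, 0.093, -0.008]
contact_force: [-12.6, -0.5, 12.7]
opening: 0.0234
grip_force: 51.1
t: 11.8
tool_pos: [0.4797, 0.3266, 0.042]
tool_rot: [-3.14, -0.093, 0.007]
contact_force: [-12.1, -0.3, 12.1]
opening: 0.0237
grip_force: 51.1
t: 12.18
tool_pos: [0.4839, 0.3269, 0.042]
tool_rot: [-3.14, -0.093, 0.006]
contact_force: [-10.5, -0.8, 11.1]
opening: 0.0231
grip_force: 50.8
[(26, 10, 212), (27, 11, 210), (27, 11, 211), (126, 6, 223), (120, 3, 221), (16, 156, 227), (105, 171, 227), (106, 171, 225), (106, 163, 229), (106, 163, 229), (106, 163, 228), (106, 161, 229), (106, 164, 229), (106, 158, 229), (106, 157, 231), (106, 161, 230), (106, 163, 230), (106, 160, 230), (107, 146, 232), (20, 193, 232), (19, 184, 233), (20, 183, 233)]
[(30, 12, 214), (24, 12, 218), (30, 12, 214), (102, 6, 223), (120, 3, 222), (14, 137, 221), (106, 168, 227), (106, 165, 227), (106, 168, 226), (106, 166, 228), (106, 167, 
[... 209 characters left out ...]
, 12, 206), (27, 12, 209), (110, 3, 221), (120, 3, 219), (10, 114, 219), (106, 172, 225), (106, 171, 224), (106, 172, 225), (106, 172, 225), (106, 169, 226), (105, 169, 225), (106, 167, 226), (106, 170, 226), (106, 168, 227), (106, 162, 228), (106, 159, 229), (106, 160, 228), (107, 153, 227), (16, 255, 150), (16, 226, 148), (16, 255, 148)]
[(27, 12, 211), (30, 13, 212), (27, 12, 216), (120, 3, 221), (128, 5, 222), (4, 83, 219), (106, 173, 224), (106, 168, 224), (106, 165, 225), (106, 169, 225), (106, 166, 226), (106, 163, 227), (105, 176, 225), (106, 164, 228), (105, 170, 227), (105, 167, 228), (106, 166, 226), (108, 176, 167), (118, 120, 128), (14, 214, 154), (16, 252, 151), (14, 215, 153)]
```

```bash
python3 -m handwheel '[[[0.2,0,0],[0,0,0]],[[0.4,0,0],[0,0,0]],[[0.6,0,0],[0,0,0]],[[0.6,0,0],[0,0,0]]]'; python3 -m handwheel '[[[0.2,0,0],[0,0,0]],[[0.4,0,0],[0,0,0]],[[0.4,0,0],[0,0,0]],[[0.4,0,0],[0,0,0]]]'
python3 - <<'E'
from h import *
im=ctrl.get_image("wrist"); cv2.imwrite("pics/w8.png",im)
s=ctrl.get_image("side")
cv2.imwrite("pics/c8.png",np.vstack([im[:260],cv2.resize(s[170:260,220:390],(640,339),interpolation=2)]))
hsv=cv2.cvtColor(im,cv2.COLOR_BGR2HSV)
for c in(290,305,340): k=np.nonzero((abs(hsv[:260,c,0].astype(int)-106)<4)&(hsv[:260,c,1]>130))[0]; print(k.min(),k.max())
E
```

```text
t: 12.72
tool_pos: [0.4899, 0.3273, 0.042]
tool_rot: [-3.14, -0.093, 0.006]
contact_force: [-10.3, 0.3, 10.6]
opening: 0.0235
grip_force: 50.7
t: 13.22
tool_pos: [0.4939, 0.3275, 0.042]
tool_rot: [-3.14, -0.093, 0.006]
contact_force: [-10.7, 0.6, 11.0]
opening: 0.0233
grip_force: 50.7
188 212
188 212
188 212
```

View pics/c8.png

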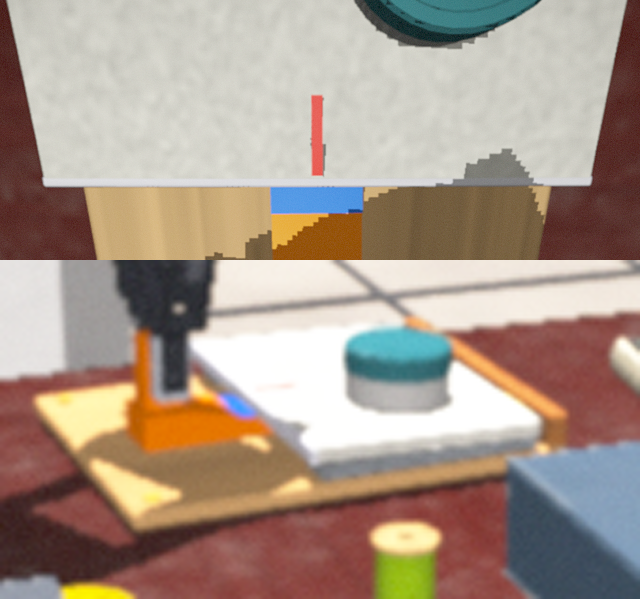

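The edge (row 187) stands over the middle of the band (162–213), and the red line is centred on the wedge. I'll ease the downward press slightly.

```bash
python3 -m handwheel '[[[0,0,-0.05],[0,0,0]],[[0,0,-0.05],[0,0,0]],[[0,0,-0.05],[0,0,0]]]'; python3 -m handwheel '[[[0,0,0],[0,0,0]],[[0,0,0],[0,0,0]],[[0,0,0],[0,0,0]],[[0,0,0],[0,0,0]]]'
python3 - <<'E'
from h import *
im=ctrl.get_image("wrist"); hsv=cv2.cvtColor(im,cv2.COLOR_BGR2HSV)
k=np.nonzero((abs(hsv[:260,305,0].astype(int)-106)<4)&(hsv[:260,305,1]>130))[0]; print(k.min(),k.max(),ctrl.get_obs()["contact_force"])
E
```

```text
t: 13.7
tool_pos: [0.4939, 0.3275, 0.042]
tool_rot: [-3.14, -0.093, 0.006]
contact_force: [-8.6, 1.1, 8.5]
opening: 0.0233
grip_force: 50.5
t: 14.2
tool_pos: [0.494, 0.3275, 0.042]
tool_rot: [-3.14, -0.093, 0.005]
contact_force: [-8.4, 0.7, 8.1]
opening: 0.0232
grip_force: 50.5
188 212 [-8.68109912  0.72156529  7.45152152]
```

Stable, lightly pressed, wedge still gripped: handing in.

```bash
python3 -c "
from station import ctrl
print(ctrl.finish_job())"
```

```text
the job is handed in; nothing more can be done
None
```

I handed the job in with the orange wedge pushed about 45 mm under the middle of the plate, the plate's edge over the middle of the blue band, and the wedge still gripped and pressed on the ledge with about 8 N; the judge gave no verdict.

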